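# Take a finished wheel off the striping stand and hang it up to dry

## Robot

A 6-joint arm with a two-finger parallel gripper is mounted at the origin on a cart in front of the work surface, level with it; the furniture and walls round the work are solid. World frame = base frame: x ahead of the robot, y to its left, z up, the work surface at z = 0. Lengths are in m, angles in degrees, forces in N, time in s.
With the tool pointing down it reaches from about 0.4 to 0.825 m from the base axis. Payload 7 kg.
Tool frame: the origin (TCP) lies midway between the tips of the shut fingers; the grasp point (between the pads) lies 19 mm behind it; z points along the fingers, y is the line along which they close (so a half turn about z gives the same grasp; the last joint's range is limited). The gripper opens to 88 mm and grips with 3 to 60 N. Pads are 19 mm wide; open, the fingers measure 130 mm over their backs; the gripper's body (78 mm by 193 mm) begins 47 mm behind the grasp point.
Start: joints at [92.137, 20.546, 0.682, 0, -70.136, -16.507], TCP at [0.168, 0.654, 0.227] pointing down, gripper open.
Joint ranges: [-176.03, 176.03], [-82.01, 121.73], [-58.28, 71.71], [-173.87, 95.51], [-174.79, -0.11], [-173.66, 173.66]. Speed limits (degrees/s): [136.94, 136.94, 172.46, 180, 180, 180].

## Interface

Orientations are given as [roll, pitch, yaw] about the fixed x, y, z axes, in that order (R = Rz(yaw) Ry(pitch) Rx(roll)).
In Python, from plant import telemetry, viewer, workorder gives the robot as it stands. The module is installed in compiled form; this text tells all that it offers.
- The arm moves only by the tool carry_out, never from a script. Its argument "rows" is a list of rows, each a list of 6 numbers: the shift along the tool's x, y, z in m, then the turn, a rotation vector about the tool's x, y, z in rad. In form: [[tx, ty, tz, ax, ay, az], ...]. A call has 1 to 8 rows; each row is the pose to reach, as a shift and turn from the pose commanded when the call began, along the tool's axes at that moment; what a row does not reach only later rows make up. A row lasts 1/8 s, in which the tool goes at most 62.5 mm and 10.7 degrees, less where a joint would pass 70% of its speed; a pose out of reach is approached as far as the arm can. A call with a gripper value outside its range is refused whole. "grip" is the gripper's target within -1 to 1 (fully open at 1, half-way at 0, shut at -1), set as the call begins (left out, the last holds). The fingers move at their own pace and stop on an object; the grip force is fixed at half the most. Time passes only in rows, so rows that repeat a pose let the fingers close. It gives the time, the measured TCP pose, the force, the opening and the grip force at its end, in the units of the state.
- telemetry.get_obs(): the state, without advancing time (a new reading comes with each control period).
- viewer.snapshot(name): name is "side" or "top"; returns the picture (420x560x3 uint8, red, green, blue); there is no depth.
- viewer.camera_info(name): a dict with "intrinsics" (3x3 intrinsics, pixels), "extrinsics" (4x4, takes a point from camera to world coordinates). Camera axes: x right, y down, z forward; pixel columns grow to the right and rows downward; lengths in m; the calibration is good to about 2 mm. A picture is of the moment at which its call begins. camera_info takes no time and is no camera call.
- workorder.close_job(): hands the job in; it is judged then, once.
The state is a dict: "clock": time; "joint_pos": joint angles; "qvel": joint speeds; "tau": joint torques, N m; "tool_pos": TCP position; "orientation": TCP orientation; "force": force on the tool from outside, world axes, zero at the start; "moment": the same for the moment, N m; "opening": finger opening in m; "gripper_force": force on a finger pad.
Only numpy, scipy, OpenCV 4.12 (cv2) and the standard library are available. Lean on these libraries where they do the work, as an engineer would, in place of code of your own. Each camera call takes 0.05 s, during which the arm holds its last target. There are 200 camera calls.

## Task

The blue pinstriped wheel is finished: on its stand, lift the yellow locking tab upright, then use it to turn the keeper cap beneath a quarter turn counter-clockwise, so that the keeper arm clears the axle slot. Lift the wheel out by its rim and gently hang the rim over both orange prongs of the twin J-hook, behind their upturned tips, the axle along the prongs. Do not drop the wheel, leave the keeper open and the other things on the table where they are.

Things in the scene. Friction and masses are not known exactly. Their poses are not given: they have to be found in the camera images.
- stand: Grey wheel stand fixed to the table, base 205 x 120 mm. Origin on the table under the wheel's centre; z up, x along the axle, the locking post at x = -0.095 (head 36 mm along x, 76 mm along y, top at z = 0.126), the plain post at x = 0.050 (top at z = 0.130). The axle lies at z = 0.115 in open-topped slots 14 mm wide at y = 0 in both posts; the wheel lifts straight up, free after 25 mm.
- stand_tab (a joint): Yellow locking tab on top of the keeper cap, 58 mm long from its hinge line, 20 mm wide, 8 mm thick: 0 = folded flat, pointing to the stand's -x (away from the wheel), 1.57 = upright; stops at 1.6; starts 0 to 0.12; stays where left (friction 0.03 N m). Folded, it lies between two steel lugs on the post (21 mm from the cap's axis, tops at z = 0.146) that stop the cap from turning.
- stand_cap (a joint): Turn of the keeper cap (dark disc 34 mm across, with a 15 mm wide steel arm reaching 40 mm) and its tab about the vertical axis through cap_axis: 0 = closed, arm towards the stand's -y over the front slot; 1.57 = open, arm towards +x; counter-clockwise from above is positive; stops at 1.6; slot clear above 1.25. Friction 0.06 N m; stays where left. The upright tab stands on its axis as its handle.
- tab_grip (a point): Where the tab is best pinched: mid-width, mid-thickness, 45 mm from the hinge line, 13 mm from the free end. Axes: z normal to the tab (up when folded), x towards the hinge, y along the hinge line (across the 20 mm width). The folded tab's outer 32 mm overhang in free air: pinch across the width from above and raise it in an arc about the hinge; it can pivot between the pads.
- cap_axis (a point): Crossing of the cap's vertical axis and the tab's horizontal hinge line: in the stand's frame x = -0.095, y = 0.030, z = 0.144. Fixed to the stand, axes as the stand's. While the cap is closed the hinge line runs along the stand's y.
- wheel: Blue three-spoke wheel, yellow pinstripes, loose, 0.2 to 0.45 kg. Origin at its centre, x along its axle. Rim 170 mm outside, 142 mm inside diameter, 22 mm wide along x; open between the spokes. Steel axle 12 mm thick from x = -0.113 to +0.062. Starts upright in the stand, axes as the stand's, one spoke straight up, the others at 120 degrees. The rim's top can be pinched from above across its 22 mm.
- hanger: Drying hanger fixed to the table: round foot, steel upright 18 mm thick at x = 0.095, cross bar at z = 0.262, from which two orange prongs 12 mm thick run at y = -0.035 and 0.035 towards -x, turned up at the tips (x = -0.031, top at z = 0.280). Origin on the table under the hook's seat, z up. A wheel hung on both prongs has its centre at x about 0, y = 0, z = 0.190, rim top at z = 0.275.
- hook_seat (a point): Between the prongs at their lowest place, level with their upper side (0.251 m above the table, the hanger's x = y = 0), axes as the hanger's. Fingers fit between the prongs (58 mm free). To pass over the tips the wheel's centre must be 0.235 to 0.245 m high, its axle along the hanger's x with the short end (+x) towards the upright; enter from 120 mm ahead (the axle goes between the prongs), then lower about 50 mm.
- can_red: Bystander: small paint can with red drips, 70 mm across, 73 mm tall, between stand and hanger. Origin at the centre of its underside.
- tape_cream: Bystander: roll of cream masking tape lying flat, 84 mm across, 18 mm high, near the front, between stand and hanger. Origin at the centre of its underside.
- sanding_block: Bystander: cork sanding block, 112 x 69 x 30 mm, left. Origin at the centre of its underside.
- spring_clamp: Bystander: orange spring clamp, 62 x 113 x 21 mm, right. Origin at the centre of its underside.
- can_left: Bystander: paint can with green drips, 69 mm across, 71 mm tall, at the back. Origin at the centre of its underside.
- can_brown: Bystander: blue paint can with brown drips, 65 mm across, 61 mm tall, at the back. Origin at the centre of its underside.
- jar_gold: Bystander: white jar with gold lid, 59 mm across, 50 mm tall, at the back. Origin at the centre of its underside.
- cup_green: Bystander: white paper cup with a green drip, 50 mm across, 39 mm tall, right. Origin at the centre of its underside.
Not all that is in view belongs to the job. There is more than one size of the wheel; the job needs the larger.

How it is judged:
By the outcome, as a careful person would: the job done as asked, in the order asked, and still so for the second after the job is handed in, with the robot touching nothing.
It also fails if it takes over 69 s, if anything falls off the work surface, if the arm or the gripper's body presses on something with over 40 N, if the wrist force passes 120 N, or if a joint passes its speed limit or range.

## Working session

There is one attempt and no reset: what is moved stays moved. The work goes in short steps, Python scripts to look and compute and a tool call to move; the robot and the scene stay as the last step left them, time stands still between calls to the robot, and variables do not carry over. Pictures are saved under pics/ and viewed, at most 10 in all, crops included, and the job is handed in when it is done.

Besides the shell and the picture viewer there is one more tool, called after "Emit:" by a JSON object that holds its "name" and its "arguments", one argument or row to a line. carry_out: Moves the arm, as the interface text tells. Its arguments: {"type":"object","properties":{"rows":{"type":"array"},"grip":{"type":"number"}},"required":["rows"]}

```bash
mkdir -p pics
python3 - <<'E'
from plant import telemetry, viewer
import cv2
print(telemetry.get_obs())
for n in("side","top"):
    cv2.imwrite(f"pics/{n}0.png",viewer.snapshot(n)[:,:,::-1]); print(n,viewer.camera_info(n))
E
```

```text
{'clock': 0.0, 'joint_pos': array([ 9.21379061e+01,  2.05939523e+01,  6.34455135e-01, -2.18153301e-02,
       -7.01357960e+01, -1.65060768e+01]), 'qvel': array([-0.03796003, -0.12022376, -0.01181321, -0.06018192,  0.05046422,
        0.02265596]), 'tau': array([-8.07803626e-04, -5.82713842e+01,  2.93068850e+01,  6.99778005e+00,
        7.14774389e-03, -1.51418249e-04]), 'tool_pos': array([0.16740585, 0.65340817, 0.22559412]), 'orientation': array([ 1.79902807e+02, -7.41482784e-03, -1.43755942e+01]), 'force': array([-0.45473347,  0.43580046,  0.10852394]), 'moment': array([ 0.00505251, -0.07846145,  0.03507039]), 'gripper_force': 0.0, 'opening': 0.08753982155330743}
side {'intrinsics': array([[392.45180911,   0.        , 283.54407827],
       [  0.        , 392.45180911, 213.12121004],
       [  0.        ,   0.        ,   1.        ]]), 'extrinsics': array([[ 0.80495145, -0.41243932,  0.42655242,  0.04293341],
       [-0.59315547, -0.54139754,  0.59586517, -0.74972343],
       [-0.0148238 , -0.73265443, -0.68043937,  1.00487133],
       [ 0.        ,  0.        ,  0.        ,  1.        ]])}
top {'intrinsics': array([[429.36121744,   0.        , 280.53288628],
       [  0.        , 429.36121744, 204.14855051],
       [  0.        ,   0.        ,   1.        ]]), 'extrinsics': array([[ 2.40025251e-02, -9.97527477e-01,  6.60515741e-02,
         5.33146986e-01],
       [-9.99711749e-01, -2.39861831e-02,  1.04054457e-03,
        -1.63130042e-02],
       [ 5.46353351e-04, -6.60575103e-02, -9.97815668e-01,
         1.40045625e+00],
       [ 0.00000000e+00,  0.00000000e+00,  0.00000000e+00,
         1.00000000e+00]])}
```

View pics/side0.png

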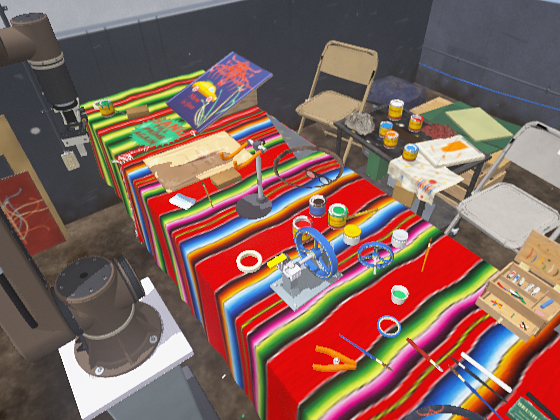

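View pics/top0.png

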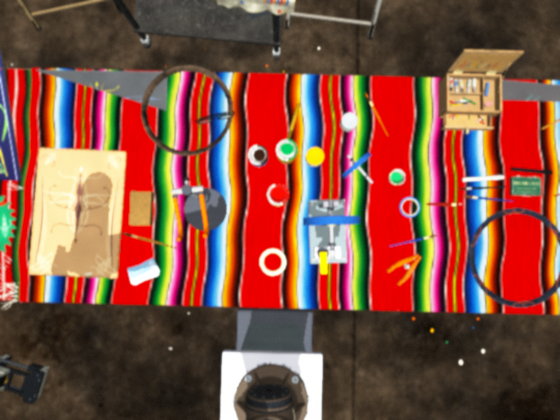

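Run:
```python
import cv2,numpy as np
t=cv2.imread("pics/top0.png");s=cv2.imread("pics/side0.png")
def c(i,x,y): return cv2.resize(i[y:y+75,x:x+100],(400,300),interpolation=cv2.INTER_CUBIC)
cv2.imwrite("pics/z1.png",np.vstack([np.hstack([c(t,285,200),c(t,155,170)]),np.hstack([c(s,255,225),c(s,215,140)])]))
```

```text
(no output)
```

View pics/z1.png

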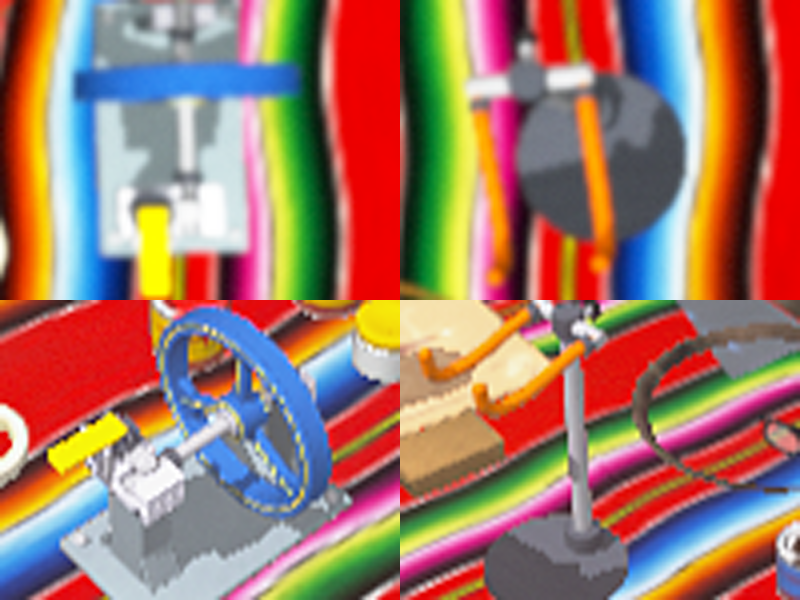

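```bash
cat > vis.py <<'E'
import numpy as np,cv2
from scipy.optimize import minimize
from plant import viewer
CI={n:viewer.camera_info(n) for n in("side","top")}
def proj(n,P):
    c=CI[n];E=c["extrinsics"];q=(np.asarray(P)-E[:3,3])@E[:3,:3]@c["intrinsics"].T
    return q[:,:2]/q[:,2:]
def T(p,P):
    c,s=np.cos(p[2]),np.sin(p[2]);P=np.asarray(P,float)
    return P@np.array([[c,-s,0],[s,c,0],[0,0,1]]).T+[p[0],p[1],0]
S=8
def hullmask(pts,roi):
    x,y,w,h=roi;m=np.zeros((h*S,w*S),np.uint8)
    q=((pts+.5-[x,y])*S).astype(np.int32)
    cv2.fillConvexPoly(m,cv2.convexHull(q),1);return m
def cmask(img,roi,f):
    x,y,w,h=roi;hsv=cv2.cvtColor(img,cv2.COLOR_BGR2HSV)[y:y+h,x:x+w]
    hsv=cv2.resize(hsv,(w*S,h*S),interpolation=cv2.INTER_NEAREST)
    m=cv2.inRange(hsv,*f)
    n,l,st,_=cv2.connectedComponentsWithStats(m)
    return (l==1+np.argmax(st[1:,4])).astype(np.uint8)
def hull(m):
    p=cv2.convexHull(cv2.findNonZero(m));o=np.zeros_like(m);cv2.fillConvexPoly(o,p,1);return o
def iou(a,b): return (a&b).sum()/max(1,(a|b).sum())
a=np.linspace(0,2*np.pi,60)
RIM=np.vstack([np.c_[0*a+x,.085*np.cos(a),.085*np.sin(a)] for x in(-.011,.011)])
E
cat > fit.py <<'E'
from vis import *
I={n:cv2.imread(f"pics/{n}0.png") for n in CI}
B=((100,140,60),(118,255,255));Y=((24,150,120),(34,255,255));O=((8,150,120),(20,255,255))
R={"top":(295,210,75,75),"side":(260,220,90,75)}
bm={n:hull(cmask(I[n],R[n],B)) for n in R}; ym={n:hull(cmask(I[n],R[n],Y)) for n in R}
for n in R: print(n,cv2.boundingRect(bm[n]),cv2.boundingRect(ym[n]))
def tab(t):
    c,s=np.cos(t),np.sin(t)
    return np.array([[-.095-l*c+h*s,.03+w,.144+l*s+h*c] for l in(.017,.058) for w in(-.01,.01) for h in(-.004,.004)])
def cw(p): return -sum(iou(hullmask(proj(n,T(p,RIM+[0,0,.115])),R[n]),bm[n]) for n in R)
r=minimize(cw,[.5,-.13,0],method="Nelder-Mead",options=dict(initial_simplex=[[.49,-.13,0],[.52,-.13,.0],[.5,-.11,0],[.5,-.12,.1]]))
print("stand by wheel",r.x,r.fun)
p=r.x
for t in(0,.06,.12): print(t,[ (proj(n,T(p,tab(t))).min(0).round(1),proj(n,T(p,tab(t))).max(0).round(1)) for n in R])
for n in R:
    b=np.array(cv2.boundingRect(ym[n]))/S; print(n,b[:2]+R[n][:2],b[:2]+b[2:]+R[n][:2])
Ro={"top":(155,180,60,65),"side":(215,135,55,50)}
om={}
for n in Ro:
    x,y,w,h=Ro[n];m=cv2.inRange(cv2.cvtColor(I[n],cv2.COLOR_BGR2HSV)[y:y+h,x:x+w],*O);om[n]=cv2.GaussianBlur(m.astype(np.float32),(0,0),1)
    cv2.imwrite(f"pics/om_{n}.png",cv2.resize(m,None,fx=6,fy=6))
def hm(p,n):
    x,y,w,h=Ro[n];m=np.zeros((h*S,w*S),np.uint8)
    for yy in(-.035,.035):
        q=proj(n,T(p,[[.085,yy,.261],[0,yy,.245],[-.02,yy,.246],[-.031,yy,.255],[-.031,yy,.276]]))
        cv2.polylines(m,[((q+.5-[x,y])*S).astype(np.int32)],False,255,int(4.2*S))
    return cv2.GaussianBlur(cv2.resize(m,(w,h),interpolation=cv2.INTER_AREA).astype(np.float32),(0,0),1)
def ch(p): return sum(((hm(p,n)-om[n])**2).sum()/ (om[n]**2).sum() for n in Ro)
best=min((minimize(ch,[x0,y0,.05],method="Nelder-Mead",options=dict(initial_simplex=[[x0,y0,0],[x0+.03,y0,0],[x0,y0+.03,0],[x0,y0,.15]])) for x0 in(.46,.5,.55) for y0 in(.15,.2,.24)),key=lambda r:r.fun)
print("hanger",best.x,best.fun,[ch(best.x)])
v=I["top"].copy()
out=[]
for n in R:
    v=cv2.resize(I[n],None,fx=4,fy=4,interpolation=cv2.INTER_CUBIC)
    for P,c in((T(p,RIM+[0,0,.115]),(255,255,255)),(T(p,tab(.06)),(0,0,255)),(T(p,[[-.113,0,.115],[.062,0,.115]]),(0,255,0)),
      (T(best.x,[[.095,.035,.262],[0,.035,.245],[-.031,.035,.274],[.095,-.035,.262],[0,-.035,.245],[-.031,-.035,.274],[.095,0,0]]),(0,0,255))):
        for q in proj(n,P): cv2.circle(v,tuple(int(z) for z in (q+.5)*4),2,c,-1)
    for (x,y) in([(285,205),(155,175)] if n=="top" else [(255,225),(215,140)]): out.append(v[4*y:4*y+300,4*x:4*x+400])
cv2.imwrite("pics/fit.png",np.vstack([np.hstack(out[:2]),np.hstack(out[2:])]))
E
python3 fit.py
```

```text
top (64, 0, 456, 600) (192, 328, 96, 256)
side (304, 56, 400, 416) (56, 264, 160, 128)
stand by wheel [ 0.58765574 -0.17042715 -0.03137935] -0.8584830628674869
0 [(array([317. , 252.8]), array([324.8, 267.5])), (array([269.2, 251.6]), array([285., 264.]))]
0.06 [(array([317.1, 252.8]), array([324.9, 267.5])), (array([269.2, 251.3]), array([285. , 263.3]))]
0.12 [(array([317.2, 252.7]), array([324.9, 267.5])), (array([269.2, 251. ]), array([285.1, 262.5]))]
top [319. 251.] [331. 283.]
side [267. 253.] [287. 269.]
hanger [0.54480352 0.21953235 0.16654085] 0.41883552074432373 [np.float32(0.41883552)]
```

View pics/fit.png

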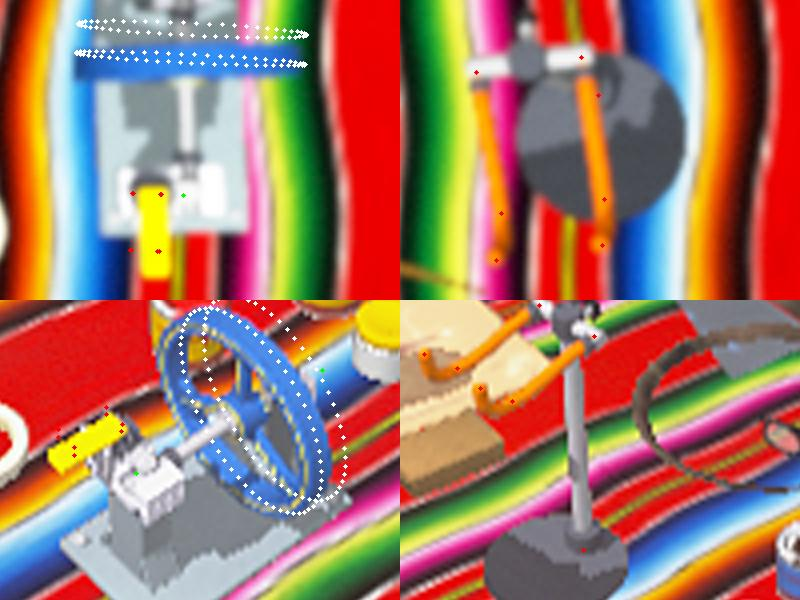

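Run:
```python
from vis import *
I={n:cv2.cvtColor(cv2.imread(f"pics/{n}0.png"),cv2.COLOR_BGR2HSV) for n in CI}
print(I["top"][218:224:2,306:358:5].tolist())
print(I["side"][[240,260,262,270],[296,335,333,336]].tolist(), I["top"][230:240:4,300:306:2].tolist(),I["side"][240,340:350:3].tolist())
```

```text
[[[107, 206, 181], [108, 185, 197], [107, 204, 217], [107, 200, 232], [106, 200, 238], [105, 201, 242], [106, 199, 242], [106, 201, 241], [106, 205, 235], [107, 206, 227], [108, 209, 192]], [[108, 210, 160], [108, 205, 202], [107, 202, 227], [107, 209, 234], [106, 205, 239], [106, 204, 242], [106, 199, 243], [106, 202, 240], [106, 205, 234], [107, 209, 225], [108, 207, 190]], [[108, 203, 163], [107, 207, 198], [107, 208, 223], [106, 202, 234], [106, 203, 237], [106, 196, 238], [106, 199, 238], [106, 198, 239], [108, 192, 233], [107, 194, 218], [105, 201, 178]]]
[[110, 157, 190], [109, 169, 189], [110, 159, 184], [109, 162, 135]] [[[96, 48, 248], [97, 114, 248], [101, 192, 242]], [[97, 47, 249], [97, 112, 249], [100, 193, 243]], [[96, 43, 250], [96, 104, 250], [100, 180, 245]]] [[102, 134, 236], [13, 19, 188], [120, 1, 215], [30, 1, 212]]
```

```bash
sed -i 's/B=((100,140,60),(118,255,255))/B=((104,120,60),(116,255,250))/; s/^bm=.*/RB={"top":(300,211,65,18),"side":(285,222,60,60)}\nbm={n:hull(cmask(I[n],RB[n],B)) for n in R}; ym={n:hull(cmask(I[n],R[n],Y)) for n in R}/; s/def cw.*/def cw(p): return -sum(iou(hullmask(proj(n,T(p,RIM+[0,0,.115])),RB[n]),bm[n]) for n in R)/; s/l in(.017,.058)/l in(-.008,.058)/' fit.py; python3 fit.py
```

```text
top (24, 0, 456, 144) (192, 328, 96, 256)
side (80, 40, 400, 424) (56, 264, 160, 128)
stand by wheel [ 0.57585816 -0.16787586  0.00160671] -1.5030668702747394
0 [(array([317.8, 248.7]), array([325.3, 271.9])), (array([265.9, 249.9]), array([288.7, 266.6]))]
0.06 [(array([317.9, 248.7]), array([325.3, 271.9])), (array([265.9, 250. ]), array([288.7, 265.9]))]
0.12 [(array([318. , 248.6]), array([325.2, 271.9])), (array([265.9, 250.1]), array([288.8, 265.1]))]
top [319. 251.] [331. 283.]
side [267. 253.] [287. 269.]
hanger [0.54480352 0.21953235 0.16654085] 0.41883552074432373 [np.float32(0.41883552)]
```

View pics/fit.png

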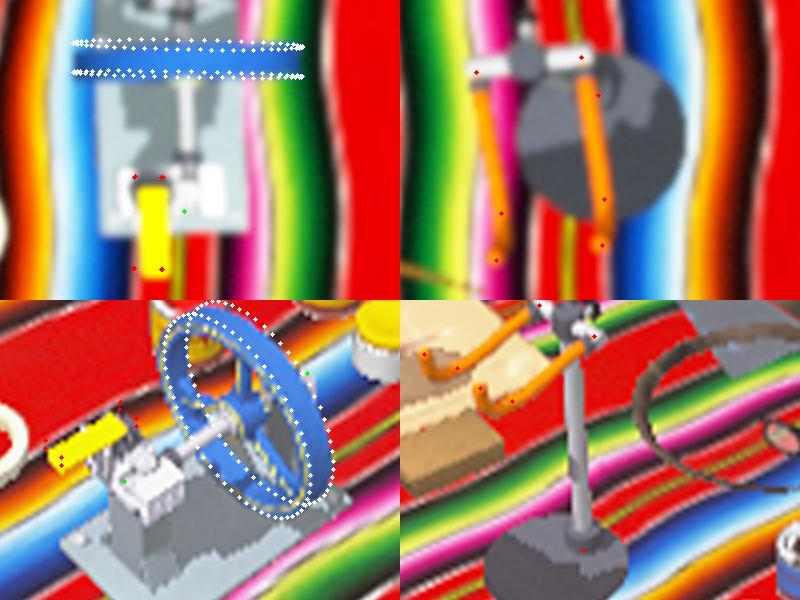

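```bash
cat > kp.py <<'E'
from vis import *
from scipy.optimize import least_squares
o={"top":np.array([285,205.]),"side":np.array([255,225.])}
q=lambda n,u,v:np.array([u,v])/4-.5+o[n]-([0,75] if False else [0,0])
def res(p,full=False):
    r=[]
    W=T(p,RIM+[0,0,.115]);t=proj("top",W);s=proj("side",W)
    r+=[t[:,0].min()-q("top",74,0)[0],t[:,0].max()-q("top",301,0)[0]]
    near=proj("top",T(p,[[-.011,.085,.115],[-.011,-.085,.115]]))
    r+=[near[0,1]-q("top",0,82)[1],near[1,1]-q("top",0,78)[1]]
    r+=[s[:,0].min()-q("side",157,0)[0],s[:,0].max()-q("side",332,0)[0],s[:,1].min()-q("side",0,307-300)[1],s[:,1].max()-q("side",0,514-300)[1]]
    t=p[3];c,sn=np.cos(t),np.sin(t)
    tp=lambda l,w,h:[-.095-l*c+h*sn,.03+w,.144+l*sn+h*c]
    P=proj("top",T(p,[tp(.058,.01,.004),tp(.058,-.01,.004)]))
    r+=list((P-[q("top",138,277),q("top",171,277)]).ravel())
    P=proj("side",T(p,[tp(.058,.01,.004),tp(.058,-.01,-.004)]))
    r+=list((P-[q("side",49,455-300),q("side",62,474-300)]).ravel())
    return np.array(r)
r=least_squares(res,[.57,-.168,0,.05],loss="soft_l1",x_scale=[.01,.01,.05,.05])
print(r.x,r.fun.round(2))
p=r.x
print("grip",T(p,[[-.095-.045*np.cos(p[3]),.03,.144+.045*np.sin(p[3])],[-.095,.03,.144]]))
for n,e in(("tape",[(272,262,.018)]),("redcan",[(278,195,.073)])):
    for u,v,z in e:
        c=CI["top"];d=c["extrinsics"][:3,:3]@np.linalg.inv(c["intrinsics"])@[u,v,1];o_=c["extrinsics"][:3,3];print(n,o_+d*(z-o_[2])/d[2])
E
python3 kp.py
```

```text
[ 0.57229746 -0.1671999   0.04446223 -0.00494732] [-0.47  0.24 -0.06 -0.22  0.01  0.03 -0.66  1.15  1.02 -0.2  -0.32 -0.35
 -1.19 -0.58 -0.02  0.73]
grip [[ 0.43110294 -0.14345219  0.14377737]
 [ 0.47605792 -0.14145207  0.144     ]]
tape [0.43862738 0.00796056 0.018     ]
redcan [ 0.64927097 -0.00638901  0.073     ]
```

```bash
cat > go.py <<'E'
import sys,numpy as np
from scipy.spatial.transform import Rotation as R
from plant import telemetry
def rows(targets):
    o=telemetry.get_obs();q=R.from_euler("xyz",o["orientation"],degrees=True)
    print("at",o["clock"],o["tool_pos"].round(4),o["orientation"].round(1),o["joint_pos"].round(0),o["force"].round(1))
    for x,y,z,yaw in targets:
        d=q.inv().apply(np.array([x,y,z])-o["tool_pos"]);w=(q.inv()*R.from_euler("xyz",[180,0,yaw],degrees=True)).as_rotvec()
        print([round(float(v),4) for v in [*d,*w]])
if __name__=="__main__": rows([list(map(float,a.split(","))) for a in sys.argv[1:]])
E
python3 go.py .36,.55,.42,-50 .55,.1,.42,-120 .431,-.143,.24,-178
```

```text
at 0.1 [0.1674 0.6535 0.2257] [179.9  -0.  -14.4] [ 92.  21.   1.  -0. -70. -17.] [ 0.4  0.2 -0.2]
[0.2122, 0.0527, -0.1942, 0.0013, -0.0006, 0.6218]
[0.508, 0.4414, -0.1936, 0.0009, -0.0014, 1.8435]
[0.453, 0.7061, -0.0132, 0.0001, -0.0021, 2.8558]
```

Emit:
{"name": "carry_out", "arguments": {
  "rows": [
    [0.1,0.03,-0.19,0,0,0.3],
    [0.21,0.05,-0.194,0,0,0.62],
    [0.21,0.05,-0.194,0,0,0.62],
    [0.21,0.05,-0.194,0,0,0.62],
    [0.21,0.05,-0.194,0,0,0.62],
    [0.3,0.15,-0.194,0,0,0.9],
    [0.3,0.15,-0.194,0,0,0.9],
    [0.35,0.22,-0.194,0,0,1.05]
  ],
  "grip": 0.2
}}

```text
clock: 1.1
tool_pos: [0.4404, 0.3827, 0.4199]
orientation: [180.0, -0.0, -74.8]
force: [0.7, -0.9, -0.1]
opening: 0.0522
gripper_force: 0.0
```

```bash
python3 go.py .55,.1,.42,-120 .431,-.143,.24,-178
```

```text
at 1.1 [0.4404 0.3827 0.4199] [180.   -0.  -74.8] [ 60.   8.   9.  -0. -91. -45.] [ 0.7 -0.9 -0.1]
[0.3016, -0.0315, 0.0001, 0.0005, -0.001, 0.7894]
[0.5046, 0.147, 0.1804, -0.0, -0.0013, 1.8017]
```

Emit:
{"name": "carry_out", "arguments": {
  "rows": [
    [0.06,-0.006,0,0,0,0.17],
    [0.12,-0.012,0,0,0,0.34],
    [0.18,-0.018,0,0,0,0.51],
    [0.24,-0.025,0,0,0,0.68],
    [0.3,-0.03,0,0,0,0.85],
    [0.34,0,0,0,0,1.02],
    [0.38,0.035,0,0,0,1.19],
    [0.42,0.07,0,0,0,1.36]
  ]
}}

```text
clock: 2.1
tool_pos: [0.4833, -0.0404, 0.4201]
orientation: [180.0, -0.0, -152.8]
force: [-0.0, -0.2, 0.2]
opening: 0.0528
gripper_force: 0.0
```

```bash
python3 go.py .431,-.143,.24,-178.3
```

```text
at 2.1 [ 0.4833 -0.0404  0.4201] [ 180.    -0.  -152.8] [ 19.  -2.  -2.  -0. -90. -81.] [-0.  -0.2  0.2]
[0.0933, -0.0674, 0.1802, 0.0001, -0.0007, 0.4454]
```

Emit:
{"name": "carry_out", "arguments": {
  "rows": [
    [0.04,-0.03,0.05,0,0,0.18],
    [0.08,-0.06,0.1,0,0,0.36],
    [0.0933,-0.0674,0.15,0,0,0.4454],
    [0.0933,-0.0674,0.1802,0,0,0.4454],
    [0.0933,-0.0674,0.1802,0,0,0.4454],
    [0.0933,-0.0674,0.1802,0,0,0.4454]
  ]
}}

```text
clock: 2.85
tool_pos: [0.4338, -0.1418, 0.2419]
orientation: [-180.0, 0.1, -177.9]
force: [-0.3, 1.2, 0.4]
opening: 0.0527
gripper_force: 0.0
```

```bash
python3 go.py .431,-.143,.126,-178.3
python3 - <<'E'
from plant import viewer
import cv2,numpy as np
t,s=[viewer.snapshot(n)[:,:,::-1] for n in("top","side")]
def c(i,x,y): return cv2.resize(i[y:y+100,x:x+80],(400,500),interpolation=cv2.INTER_CUBIC)
cv2.imwrite("pics/z2.png",np.hstack([c(t,285,200),c(s,245,210)]))
E
```

```text
at 2.85 [ 0.4338 -0.1418  0.2419] [-1.800e+02  1.000e-01 -1.779e+02] [  7.  -1. -24.   0. -67. -95.] [-0.3  1.2  0.4]
[0.003, -0.001, 0.1159, -0.0006, 0.0016, 0.0064]
```

View pics/z2.png

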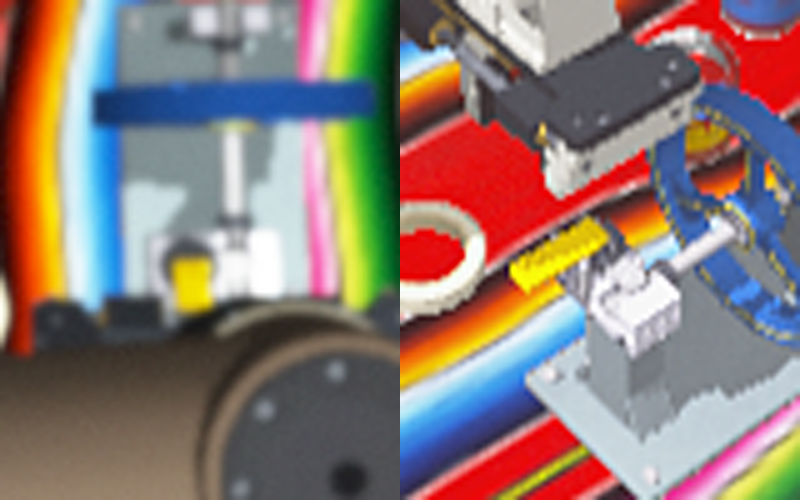

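Emit:
{"name": "carry_out", "arguments": {
  "rows": [
    [0.003,-0.001,0.05,0,0,0],
    [0.003,-0.001,0.1,0,0,0],
    [0.003,-0.001,0.116,0,0,0],
    [0.003,-0.001,0.116,0,0,0],
    [0.003,-0.001,0.116,0,0,0]
  ]
}}

```text
clock: 3.58
tool_pos: [0.4311, -0.1428, 0.1258]
orientation: [-180.0, 0.1, -177.9]
force: [0.0, -0.0, 0.3]
opening: 0.0523
gripper_force: 0.0
```

```bash
python3 go.py .431,-.143,.126,-178.3
python3 - <<'E'
from plant import viewer
import cv2,numpy as np
t,s=[viewer.snapshot(n)[:,:,::-1] for n in("top","side")]
def c(i,x,y): return cv2.resize(i[y:y+75,x:x+100],(600,450),interpolation=cv2.INTER_CUBIC)
cv2.imwrite("pics/z3.png",c(s,240,215))
E
```

```text
at 3.575 [ 0.4311 -0.1428  0.1258] [-1.800e+02  1.000e-01 -1.779e+02] [  7.   5. -34.   0. -50. -95.] [ 0.  -0.   0.3]
[0.0001, -0.0002, -0.0002, -0.0001, 0.0025, 0.0064]
```

View pics/z3.png

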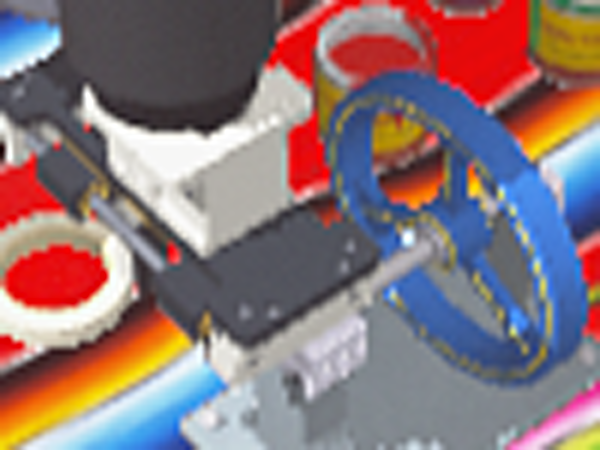

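Emit:
{"name": "carry_out", "arguments": {
  "rows": [
    [0,0,0,0,0,0],
    [0,0,0,0,0,0],
    [0,0,0,0,0,0],
    [0,0,0,0,0,0]
  ],
  "grip": -1
}}

```text
clock: 4.18
tool_pos: [0.4296, -0.1437, 0.1245]
orientation: [-179.9, -0.0, -177.9]
force: [0.6, -9.8, -0.9]
opening: 0.0195
gripper_force: 30.0
```

Emit:
{"name": "carry_out", "arguments": {
  "rows": [
    [-0.0004,-0.001,-0.006,0,0,0],
    [-0.0015,-0.001,-0.0116,0,0,0],
    [-0.0035,-0.001,-0.0173,0,0,0],
    [-0.006,-0.001,-0.0225,0,0,0],
    [-0.006,-0.001,-0.0225,0,0,0]
  ]
}}

```text
clock: 4.8
tool_pos: [0.4354, -0.1439, 0.147]
orientation: [-180.0, -0.1, -178.0]
force: [-0.9, -4.4, -2.8]
opening: 0.0195
gripper_force: 30.0
```

Emit:
{"name": "carry_out", "arguments": {
  "rows": [
    [-0.0045,-0.001,-0.0064,0,0,0],
    [-0.01,-0.001,-0.012,0,0,0],
    [-0.0165,-0.001,-0.0165,0,0,0],
    [-0.0236,-0.001,-0.0198,0,0,0],
    [-0.0312,-0.001,-0.0218,0,0,0],
    [-0.039,-0.001,-0.0225,0,0,0],
    [-0.039,-0.001,-0.0225,0,0,0]
  ]
}}

```text
clock: 5.68
tool_pos: [0.4743, -0.1427, 0.17]
orientation: [179.9, -0.1, -178.0]
force: [-8.9, 4.0, 5.5]
opening: 0.0196
gripper_force: 30.0
```

```bash
python3 go.py .4755,-.1445,.17,-178.3
python3 - <<'E'
from plant import viewer
import cv2,numpy as np
s=viewer.snapshot("side")[:,:,::-1]
def c(i,x,y): return cv2.resize(i[y:y+75,x:x+100],(600,450),interpolation=cv2.INTER_CUBIC)
cv2.imwrite("pics/z4.png",c(s,240,205))
E
```

```text
at 5.675 [ 0.4743 -0.1427  0.17  ] [ 1.799e+02 -1.000e-01 -1.780e+02] [  6.   6. -26.  -0. -58. -94.] [-8.9  4.   5.5]
[-0.0011, -0.0018, -0.0, 0.0009, -0.0019, 0.0058]
```

View pics/z4.png

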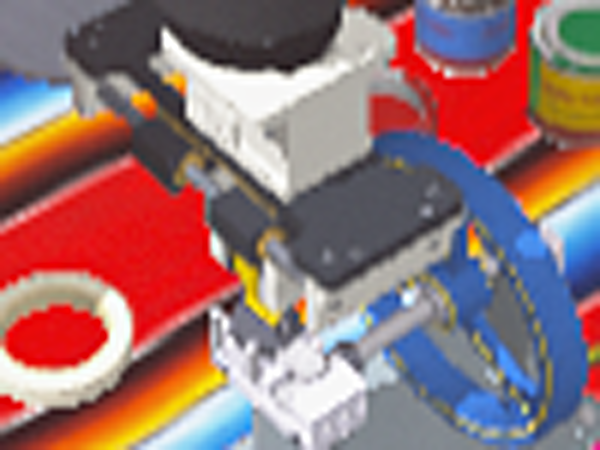

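Emit:
{"name": "carry_out", "arguments": {
  "rows": [
    [0.001,0,0,0,0,-0.17],
    [0.001,0,0,0,0,-0.34],
    [0.001,0,0,0,0,-0.51],
    [0.001,0,0,0,0,-0.68],
    [0.001,0,0,0,0,-0.68]
  ]
}}

```text
clock: 6.35
tool_pos: [0.4748, -0.1444, 0.1701]
orientation: [-179.9, -0.0, -138.8]
force: [0.3, -8.3, -5.9]
opening: 0.0197
gripper_force: 30.0
```

Emit:
{"name": "carry_out", "arguments": {
  "rows": [
    [0.0007,-0.0008,0,0,0,-0.17],
    [0.0007,-0.0008,0,0,0,-0.34],
    [0.0007,-0.0008,0,0,0,-0.51],
    [0.0007,-0.0008,0,0,0,-0.68],
    [0.0007,-0.0008,0,0,0,-0.8],
    [0.0007,-0.0008,0,0,0,-0.9],
    [0.0007,-0.0008,0,0,0,-0.9]
  ]
}}

```text
clock: 7.22
tool_pos: [0.4773, -0.1449, 0.1704]
orientation: [-179.7, -0.1, -87.3]
force: [6.9, -6.7, -9.9]
opening: 0.0197
gripper_force: 30.0
```

Emit:
{"name": "carry_out", "arguments": {
  "rows": [
    [0,0,0,0,0,0],
    [0,0,0,0,0,0],
    [0,0,0,0,0,0],
    [0,0,-0.03,0,0,0],
    [0,0,-0.07,0,0,0],
    [0,0,-0.1,0,0,0],
    [0,0,-0.1,0,0,0]
  ],
  "grip": 0
}}

```text
clock: 8.1
tool_pos: [0.4752, -0.1445, 0.2722]
orientation: [-179.7, -0.0, -87.4]
force: [-0.0, -0.2, -0.7]
opening: 0.044
gripper_force: 0.0
```

Run:
```python
from plant import viewer
import cv2,numpy as np
for n in("side","top"):cv2.imwrite(f"pics/{n}5.png",viewer.snapshot(n)[:,:,::-1])
s=cv2.imread("pics/side5.png")
def c(i,x,y): return cv2.resize(i[y:y+75,x:x+100],(600,450),interpolation=cv2.INTER_CUBIC)
cv2.imwrite("pics/z5.png",c(s,240,205))
```

```text
(no output)
```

View pics/z5.png

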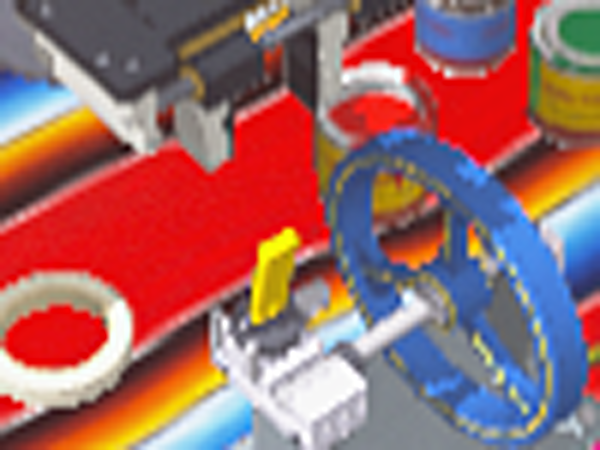

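```bash
python3 go.py .5717,-.1695,.24,-87.5 .5717,-.1695,.171,-87.5
```

```text
at 8.2 [ 0.4737 -0.1442  0.2694] [-180.     0.   -87.4] [  6.   2. -17.  -0. -71.  -3.] [-1.1  0.2 -1. ]
[0.0296, -0.0967, 0.0294, -0.0007, 0.0004, 0.001]
[0.0296, -0.0967, 0.0984, -0.0007, 0.0004, 0.001]
```

Emit:
{"name": "carry_out", "arguments": {
  "rows": [
    [0.015,-0.05,0.0,0,0,0],
    [0.0296,-0.0967,0,0,0,0],
    [0.0296,-0.0967,0.03,0,0,0],
    [0.0296,-0.0967,0.06,0,0,0],
    [0.0296,-0.0967,0.098,0,0,0],
    [0.0296,-0.0967,0.098,0,0,0],
    [0.0296,-0.0967,0.098,0,0,0]
  ]
}}

```text
clock: 9.07
tool_pos: [0.5722, -0.1699, 0.1722]
orientation: [-180.0, -0.0, -87.4]
force: [1.0, 0.5, 0.8]
opening: 0.044
gripper_force: 0.0
```

Emit:
{"name": "carry_out", "arguments": {
  "rows": [
    [0,0,0,0,0,0],
    [0,0,0,0,0,0],
    [0,0,0,0,0,0],
    [0,0,0,0,0,0]
  ],
  "grip": -1
}}

```text
clock: 9.57
tool_pos: [0.5725, -0.1698, 0.1724]
orientation: [-179.9, -0.0, -87.4]
force: [0.1, 0.2, 4.6]
opening: 0.0214
gripper_force: 30.0
```

Emit:
{"name": "carry_out", "arguments": {
  "rows": [
    [0,0,-0.008,0,0,0],
    [0,0,-0.016,0,0,0],
    [0,0,-0.026,0,0,0],
    [0,0,-0.04,0,0,0],
    [0,0,-0.06,0,0,0],
    [0,0,-0.08,0,0,0],
    [0,0,-0.1,0,0,0],
    [0,0,-0.125,0,0,0]
  ]
}}

```text
clock: 10.58
tool_pos: [0.5709, -0.1697, 0.2974]
orientation: [179.9, 0.0, -87.5]
force: [1.0, -0.3, -2.7]
opening: 0.0216
gripper_force: 30.0
```

```bash
python3 - <<'E'
from plant import viewer
import cv2,numpy as np
for n in("side","top"):cv2.imwrite(f"pics/{n}6.png",viewer.snapshot(n)[:,:,::-1])
s=cv2.imread("pics/side6.png");t=cv2.imread("pics/top6.png")
def c(i,x,y): return cv2.resize(i[y:y+112,x:x+100],(400,448),interpolation=cv2.INTER_CUBIC)
cv2.imwrite("pics/z6.png",np.hstack([c(s,240,185),c(t,155,160)]))
E
sed -i 's/"pics\/{n}0.png"/"pics\/{n}5.png"/' fit.py; python3 fit.py | tail -1
python3 go.py .4,-.1,.297,-87.5
```

```text
hanger [0.54591827 0.21990835 0.15786032] 0.5167250633239746 [np.float32(0.51672506)]
at 10.675 [ 0.5727 -0.1702  0.3   ] [-1.797e+02 -1.000e-01 -8.740e+01] [  2.  11.  -3.   0. -76.   0.] [-0.6  0.2 -2.4]
[-0.0778, 0.1694, 0.0021, -0.0048, -0.0012, 0.0011]
```

View pics/z6.png

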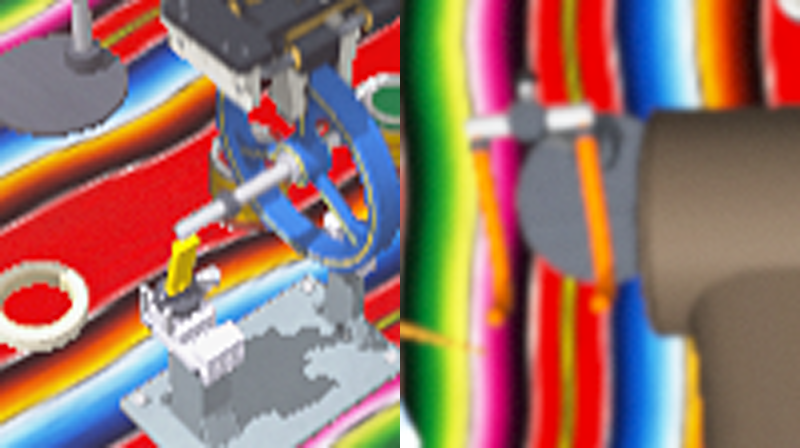

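Run:
```python
from vis import *
c=CI["top"];E=c["extrinsics"]
def bp(u,v,z):
    d=E[:3,:3]@np.linalg.inv(c["intrinsics"])@[(u-400)/4-.5+155,v/4-.5+160,1];return (E[:3,3]+d*(z-E[2,3])/d[2])[:2]
a,b=bp(496,317,.278),bp(601,302,.278);m=(a+b)/2
print(a,b,np.linalg.norm(a-b),m)
k,l=bp(469,130,.262),bp(593,115,.262);print((k+l)/2,np.linalg.norm(k-l))
d=(k+l)/2-m;print("yaw by axis",np.arctan2(d[1],d[0]),np.linalg.norm(d), "yaw tips",np.arctan2(*( -(a-b)[0],(a-b)[1])))
for yw in(.15,):
  print("seat",m+.031*np.array([np.cos(yw),np.sin(yw)]))
```

```text
[0.5107248  0.24848192] [0.52210718 0.18045534] 0.06897227480527875 [0.51641599 0.21446863]
[0.63995159 0.23407765] 0.08300039184302006
yaw by axis 0.1574184083855708 0.12508220268652703 yaw tips 0.16578687858795255
seat [0.54706789 0.21910121]
```

```bash
python3 go.py .5,-.12,.298,-87.5 .43,-.04,.298,-86 .423,.08,.298,-83  .426,.2,.298,-80.8
```

```text
at 10.675 [ 0.5727 -0.1702  0.3   ] [-1.797e+02 -1.000e-01 -8.740e+01] [  2.  11.  -3.   0. -76.   0.] [-0.6  0.2 -2.4]
[-0.0534, 0.0704, 0.0016, -0.0048, -0.0012, 0.0011]
[-0.1364, 0.1367, 0.0012, -0.0047, -0.0012, -0.025]
[-0.2566, 0.1383, 0.0011, -0.0047, -0.0014, -0.0774]
[-0.3764, 0.13, 0.001, -0.0047, -0.0015, -0.1158]
```

Emit:
{"name": "carry_out", "arguments": {
  "rows": [
    [-0.015,0.02,0,0,0,0],
    [-0.034,0.045,0,0,0,0],
    [-0.054,0.07,0,0,0,0],
    [-0.08,0.092,0,0,0,-0.01],
    [-0.108,0.115,0,0,0,-0.015],
    [-0.136,0.135,0,0,0,-0.025],
    [-0.166,0.137,0,0,0,-0.04],
    [-0.196,0.138,0,0,0,-0.055]
  ]
}}

```text
clock: 11.68
tool_pos: [0.424, 0.0206, 0.2959]
orientation: [180.0, 0.0, -84.3]
force: [1.4, 0.1, -2.6]
opening: 0.0234
gripper_force: 29.7
```

```bash
python3 go.py .426,.2,.298,-80.8
```

```text
at 11.675 [0.424  0.0206 0.2959] [180.    0.  -84.3] [ 30.  -7. -22.  -0. -75. -24.] [ 1.4  0.1 -2.6]
[-0.1783, -0.0199, -0.002, 0.0005, 0.0003, -0.0606]
```

Emit:
{"name": "carry_out", "arguments": {
  "rows": [
    [-0.022,-0.002,-0.001,0,0,-0.01],
    [-0.044,-0.005,-0.001,0,0,-0.02],
    [-0.067,-0.007,-0.002,0,0,-0.03],
    [-0.09,-0.01,-0.002,0,0,-0.04],
    [-0.114,-0.013,-0.002,0,0,-0.05],
    [-0.14,-0.016,-0.002,0,0,-0.06],
    [-0.165,-0.018,-0.002,0,0,-0.06],
    [-0.178,-0.02,-0.002,0,0,-0.06]
  ]
}}

```text
clock: 12.68
tool_pos: [0.4267, 0.1997, 0.2976]
orientation: [179.9, -0.0, -80.8]
force: [-0.3, -1.2, -3.6]
opening: 0.0232
gripper_force: 29.7
```

Emit:
{"name": "carry_out", "arguments": {
  "rows": [
    [0,0,0,0,0,0],
    [0,0,0,0,0,0]
  ]
}}

```text
clock: 12.92
tool_pos: [0.4271, 0.1984, 0.2981]
orientation: [180.0, -0.0, -80.9]
force: [0.7, -0.1, -2.8]
opening: 0.0233
gripper_force: 29.7
```

```bash
python3 go.py .426,.2,.298,-80.8 .5465,.2195,.298,-80.8
python3 - <<'E'
from plant import viewer
import cv2,numpy as np
for n in("side","top"):cv2.imwrite(f"pics/{n}7.png",viewer.snapshot(n)[:,:,::-1])
s=cv2.imread("pics/side7.png");t=cv2.imread("pics/top7.png")
def c(i,x,y): return cv2.resize(i[y:y+100,x:x+100],(400,400),interpolation=cv2.INTER_CUBIC)
cv2.imwrite("pics/z7.png",np.hstack([c(s,190,120),c(t,155,180)]))
E
```

```text
at 12.925 [0.4271 0.1984 0.2981] [180.   -0.  -80.9] [ 49.  -2. -17.  -0. -75. -40.] [ 0.7 -0.1 -2.8]
[-0.0018, 0.0008, 0.0001, 0.0006, -0.0004, -0.0012]
[-0.0019, -0.1212, 0.0001, 0.0006, -0.0004, -0.0012]
```

View pics/z7.png

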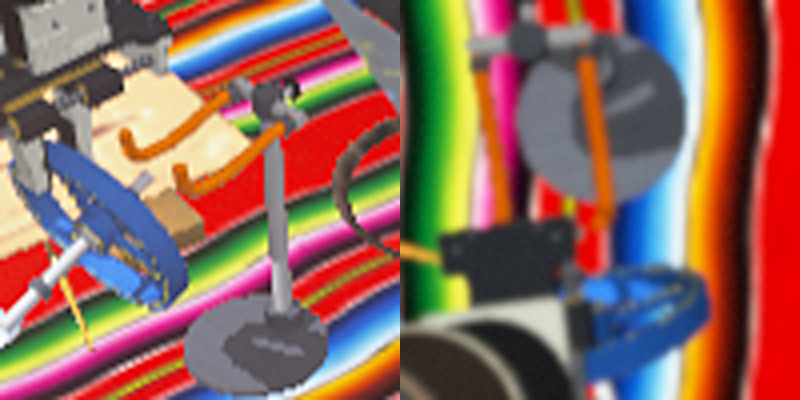

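```bash
cat > tilt.py <<'E'
import sys
from vis import *
from scipy.spatial.transform import Rotation as Ro
from plant import telemetry
tag=sys.argv[1]; roi={"side":tuple(map(int,sys.argv[2].split(",")))}
G=telemetry.get_obs()["tool_pos"]
I={n:cv2.imread(f"pics/{n}{tag}.png") for n in roi}
bm={n:hull(cmask(I[n],roi[n],((103,110,30),(118,255,250)))) for n in roi}
for n in roi: print(n,np.array(cv2.boundingRect(bm[n]))/S)
def W(p): return Ro.from_euler("z",.16).apply(Ro.from_euler("yx",[p[0],p[1]]).apply(RIM+[0,0,-.0574-.019]) +[p[2],0,.019])+G
def cost(p): return -sum(iou(hullmask(proj(n,W(p)),roi[n]),bm[n]) for n in roi)+20*p[2]**2
best=min((minimize(cost,[a,0,0],method="Nelder-Mead",options=dict(initial_simplex=[[a,0,0],[a+.1,0,0],[a,.1,0],[a,0,.005]])) for a in(-.3,-.15,0,.15)),key=lambda r:r.fun)
print("pitch,swing,dx",best.x.round(3),best.fun,cost([0,0,0]),cost([-.1,0,0]),cost([.1,0,0]))
E
python3 tilt.py 7 188,150,52,52
```

```text
side [14.  6. 35. 41.]
pitch,swing,dx [-0.293 -0.147 -0.001] -0.7608569029122438 -0.3719310464913808 -0.45614217059087925 -0.3140335044277737
```

Run:
```python
from vis import *
from scipy.spatial.transform import Rotation as Ro
G=np.array([.4271,.1984,.2981])
def f(P,p,s): return Ro.from_euler("z",.16).apply(Ro.from_euler("yx",[p,s]).apply(np.array(P)+[0,0,-.0764])+[0,0,.019])+G
for p in(0,-.1,-.2,-.3):
  for s in(0,-.15):
    q=proj("side",f([[.062,0,0],[-.113,0,0],[0,0,0]],p,s));r=proj("side",f(RIM,p,s));t=proj("top",f(RIM,p,s))
    print(p,s,((q+.5-[190,120])*4).round(0).tolist(),((r+.5-[190,120])*4).min(0).round(),((r+.5-[190,120])*4).max(0).round(),"top",((t+.5-[155,180])*4+[400,0]).min(0).round(),((t+.5-[155,180])*4+[400,0]).max(0).round())
```

```text
0 0 [[133.0, 200.0], [-47.0, 300.0], [72.0, 234.0]] [ -5. 129.] [152. 334.] top [447. 328.] [708. 402.]
0 -0.15 [[142.0, 205.0], [-39.0, 306.0], [81.0, 239.0]] [  3. 134.] [162. 340.] top [463. 325.] [724. 400.]
-0.1 0 [[139.0, 189.0], [-35.0, 306.0], [80.0, 229.0]] [  0. 128.] [161. 326.] top [445. 309.] [706. 400.]
-0.1 -0.15 [[147.0, 194.0], [-26.0, 313.0], [88.0, 234.0]] [  7. 133.] [172. 331.] top [462. 306.] [723. 398.]
-0.2 0 [[144.0, 179.0], [-23.0, 311.0], [87.0, 224.0]] [  4. 127.] [171. 316.] top [443. 290.] [704. 399.]
-0.2 -0.15 [[152.0, 183.0], [-12.0, 318.0], [96.0, 229.0]] [ 11. 132.] [182. 321.] top [460. 286.] [721. 398.]
-0.3 0 [[149.0, 168.0], [-10.0, 313.0], [94.0, 218.0]] [  8. 126.] [181. 305.] top [441. 270.] [703. 399.]
-0.3 -0.15 [[155.0, 171.0], [2.0, 321.0], [102.0, 223.0]] [ 13. 132.] [192. 309.] top [458. 266.] [718. 398.]
```

Emit:
{"name": "carry_out", "arguments": {
  "rows": [
    [-0.001,0,0,-0.03,0,0],
    [-0.002,0,0,-0.06,0,0],
    [-0.003,0,0.001,-0.09,0,0],
    [-0.003,0,0.001,-0.12,0,0],
    [-0.003,0,0.001,-0.14,0,0],
    [-0.003,0,0.001,-0.14,0,0],
    [-0.003,0,0.001,-0.14,0,0]
  ]
}}

```text
clock: 13.9
tool_pos: [0.4268, 0.2019, 0.2973]
orientation: [172.0, -0.0, -80.9]
force: [-0.0, -0.9, -4.0]
opening: 0.0234
gripper_force: 29.7
```

```bash
python3 - <<'E'
from plant import telemetry,viewer
from scipy.spatial.transform import Rotation as R
import numpy as np,cv2
o=telemetry.get_obs();q=R.from_euler("xyz",o["orientation"],degrees=True)
print(o["tool_pos"],o["orientation"],o["opening"],"fwd axis",q.apply([0,-1,0]))
for p in([.539,.2205,.297],[.539,.2205,.247]): print(q.inv().apply(np.array(p)-o["tool_pos"]).round(4))
cv2.imwrite("pics/side8.png",viewer.snapshot("side")[:,:,::-1])
E
python3 tilt.py 8 188,150,52,52
```

```text
[0.42683834 0.20191102 0.29734768] [ 1.71987610e+02 -3.48576610e-03 -8.08627315e+01] 0.023377950680951505 fwd axis [ 0.97767389  0.15724172 -0.13938724]
[-0.0005 -0.1126 -0.0155]
[-0.0005 -0.1196  0.034 ]
side [14.  5. 32. 45.]
pitch,swing,dx [-0.328 -0.011  0.002] -0.6828974056266062 -0.320393634840871 -0.4010613472951043 -0.2632332177537868
```

Emit:
{"name": "carry_out", "arguments": {
  "rows": [
    [0,-0.01,-0.0014,0,0,0],
    [0,-0.022,-0.003,0,0,0],
    [0,-0.034,-0.0047,0,0,0],
    [0,-0.046,-0.0063,0,0,0],
    [0,-0.058,-0.008,0,0,0],
    [0,-0.066,-0.0091,0,0,0],
    [0,-0.072,-0.01,0,0,0]
  ]
}}

```text
clock: 14.82
tool_pos: [0.4991, 0.2136, 0.297]
orientation: [172.0, -0.0, -80.9]
force: [-0.2, 0.0, -3.9]
opening: 0.0229
gripper_force: 29.7
```

Emit:
{"name": "carry_out", "arguments": {
  "rows": [
    [0,-0.007,-0.001,0,0,0],
    [0,-0.014,-0.002,0,0,0],
    [0,-0.021,-0.003,0,0,0],
    [0,-0.028,-0.0039,0,0,0],
    [0,-0.035,-0.0048,0,0,0],
    [0,-0.04,-0.0056,0,0,0],
    [0,-0.04,-0.0056,0,0,0]
  ]
}}

```text
clock: 15.7
tool_pos: [0.5388, 0.22, 0.2969]
orientation: [172.0, -0.0, -80.9]
force: [-0.7, -0.6, -2.7]
opening: 0.0233
gripper_force: 29.7
```

Run:
```python
from plant import telemetry,viewer
import cv2
from scipy.spatial.transform import Rotation as R
import numpy as np
o=telemetry.get_obs();q=R.from_euler("xyz",o["orientation"],degrees=True)
print(o["tool_pos"],q.inv().apply(np.array([.539,.2205,.247])-o["tool_pos"]).round(4))
```

```text
[0.53877722 0.21998929 0.29694632] [-0.0005 -0.0073  0.0494]
```

Emit:
{"name": "carry_out", "arguments": {
  "rows": [
    [0,-0.001,0.007,0,0,0],
    [0,-0.002,0.014,0,0,0],
    [0,-0.003,0.021,0,0,0],
    [0,-0.004,0.028,0,0,0],
    [0,-0.005,0.034,0,0,0],
    [0,-0.0056,0.04,0,0,0],
    [0,-0.0056,0.04,0,0,0]
  ]
}}

```text
clock: 16.58
tool_pos: [0.5387, 0.2204, 0.2566]
orientation: [172.0, 0.0, -80.9]
force: [-0.2, 2.0, -1.4]
opening: 0.0234
gripper_force: 30.0
```

Emit:
{"name": "carry_out", "arguments": {
  "rows": [
    [0,-0.0003,0.002,0,0,0],
    [0,-0.0006,0.004,0,0,0],
    [0,-0.0006,0.004,0,0,0]
  ]
}}

```text
clock: 16.95
tool_pos: [0.5389, 0.2202, 0.2531]
orientation: [172.0, 0.0, -80.9]
force: [0.7, 0.5, 1.6]
opening: 0.0234
gripper_force: 30.1
```

Emit:
{"name": "carry_out", "arguments": {
  "rows": [
    [0,-0.0003,0.002,0,0,0],
    [0,-0.0006,0.004,0,0,0],
    [0,-0.0006,0.004,0,0,0]
  ]
}}

```text
clock: 17.32
tool_pos: [0.5398, 0.2203, 0.2513]
orientation: [172.2, 0.0, -80.8]
force: [1.1, 1.5, 13.7]
opening: 0.0232
gripper_force: 30.0
```

Emit:
{"name": "carry_out", "arguments": {
  "rows": [
    [0,0,-0.001,-0.03,0,0],
    [0,0,-0.001,-0.06,0,0],
    [0,0,-0.001,-0.06,0,0],
    [0,0,-0.001,-0.06,0,0]
  ]
}}

```text
clock: 17.82
tool_pos: [0.54, 0.2203, 0.2509]
orientation: [168.7, 0.0, -80.8]
force: [3.7, 2.5, 7.7]
opening: 0.0228
gripper_force: 30.0
```

```bash
python3 - <<'E'
from plant import viewer
import cv2
cv2.imwrite("pics/side9.png",viewer.snapshot("side")[:,:,::-1]);cv2.imwrite("pics/top9.png",viewer.snapshot("top")[:,:,::-1])
E
cat > hung.py <<'E'
import sys
from vis import *
from scipy.spatial.transform import Rotation as Ro
I=cv2.imread(f"pics/side{sys.argv[1]}.png");roi=(205,115,75,85)
m=cmask(I,roi,((103,110,30),(118,255,250)));pts=cv2.findNonZero(m)[:,0]/S+[roi[0],roi[1]]
# inside/outside fit: wheel rim ring drawn vs raw blue mask
bm=hull(m)
def W(p): return Ro.from_euler("z",.16).apply(Ro.from_euler("yx",[p[0],p[1]]).apply(RIM)+[p[2],p[3],p[4]])+[.5465,.2195,0]
def cost(p): return -iou(hullmask(proj("side",W(p)),roi),bm)+.5*((p[4]-.19)/.05)**2+.2*(p[3]/.05)**2
x0=np.array([-.05,0,0,0,.19])
r=minimize(cost,x0,method="Nelder-Mead",options=dict(initial_simplex=np.vstack([x0,x0+np.diag([.1,.1,.01,.01,.01])]),maxiter=600))
print("mask bbox",pts.min(0),pts.max(0),"model level",proj("side",W([0,0,0,0,.19])).min(0).round(1),proj("side",W([0,0,0,0,.19])).max(0).round(1))
print("pitch,swing,x,y,z",r.x.round(3),r.fun)
E
python3 hung.py 9
```

```text
mask bbox [234. 152.] [256.875 195.875] model level [219.3 149.4] [256.9 197. ]
pitch,swing,x,y,z [-0.425  1.215  0.028 -0.008  0.187] -0.7707070278554226
```

Emit:
{"name": "carry_out", "arguments": {
  "rows": [
    [0,0,0,0,0,0],
    [0,0,0,0,0,0],
    [0,0,0,0,0,0],
    [0,0,0,0,0,0]
  ],
  "grip": 0
}}

```text
clock: 18.42
tool_pos: [0.5384, 0.2198, 0.2493]
orientation: [168.5, -0.0, -80.9]
force: [-0.0, -0.4, -0.5]
opening: 0.044
gripper_force: 0.0
```

```bash
python3 - <<'E'
from plant import viewer
import cv2
cv2.imwrite("pics/side10.png",viewer.snapshot("side")[:,:,::-1])
E
python3 hung.py 10
python3 - <<'E'
from plant import telemetry
from scipy.spatial.transform import Rotation as R
import numpy as np
o=telemetry.get_obs();q=R.from_euler("xyz",o["orientation"],degrees=True)
print(o["tool_pos"],o["force"])
for d in([0,0,.03],[0,0,.06],[0,0,.15]): print(q.inv().apply(d).round(4))
E
```

```text
mask bbox [231. 152.] [255.875 196.875] model level [219.3 149.4] [256.9 197. ]
pitch,swing,x,y,z [-0.383  1.233  0.025 -0.002  0.186] -0.8151975937754017
[0.53851975 0.21990603 0.24941702] [-0.1382419   0.26862093  0.12312734]
[ 0.      0.006  -0.0294]
[ 0.      0.012  -0.0588]
[ 0.      0.0299 -0.147 ]
```

Emit:
{"name": "carry_out", "arguments": {
  "rows": [
    [0,0.001,-0.006,0,0,0],
    [0,0.003,-0.014,0.03,0,0],
    [0,0.0046,-0.023,0.06,0,0],
    [0,0.0066,-0.033,0.1,0,0],
    [0,0.009,-0.045,0.15,0,0],
    [0,0.012,-0.06,0.2,0,0],
    [0,0.02,-0.1,0.2,0,0],
    [0,0.03,-0.15,0.2,0,0]
  ]
}}

```text
clock: 19.48
tool_pos: [0.538, 0.2196, 0.4043]
orientation: [-179.9, -0.0, -80.8]
force: [0.3, 0.6, 0.1]
opening: 0.0443
gripper_force: 0.0
```

```bash
python3 - <<'E'
from plant import viewer
import cv2,numpy as np
t,s=[viewer.snapshot(n)[:,:,::-1] for n in("top","side")]
cv2.imwrite("pics/side11.png",s);cv2.imwrite("pics/top11.png",t)
E
python3 hung.py 11; python3 go.py .5,.0,.42,-80
```

```text
mask bbox [224. 151.] [255.875 197.875] model level [219.3 149.4] [256.9 197. ]
pitch,swing,x,y,z [-0.242  1.245  0.01  -0.005  0.189] -0.860867467576403
at 19.575 [0.5405 0.2203 0.4101] [-179.3    0.2  -80.8] [ 41.   8.   7.   0. -88. -32.] [0.4 0.3 0.3]
[0.211, 0.0749, -0.0115, -0.0119, 0.0034, -0.0146]
```

Emit:
{"name": "carry_out", "arguments": {
  "rows": [
    [0,0,-0.02,0,0,0],
    [0,0,-0.02,0,0,0],
    [0,0,-0.02,0,0,0],
    [0,0,-0.02,0,0,0],
    [0,0,-0.02,0,0,0],
    [0,0,-0.02,0,0,0],
    [0,0,-0.02,0,0,0],
    [0,0,-0.02,0,0,0]
  ]
}}

```text
clock: 20.58
tool_pos: [0.5391, 0.2201, 0.4226]
orientation: [180.0, -0.0, -80.9]
force: [-0.1, 0.2, 0.4]
opening: 0.0441
gripper_force: 0.0
```

```bash
python3 - <<'E'
from plant import viewer
import cv2,numpy as np
s=viewer.snapshot("side")[:,:,::-1];cv2.imwrite("pics/side12.png",s)
a=cv2.imread("pics/side11.png").astype(int);d=abs(a-s.astype(int)).max(2)
print("wheel diff",(d[120:200,215:275]>40).sum())
b=cv2.imread("pics/side6.png").astype(int);e=abs(b-s.astype(int)).max(2)
print("keeper diff",(e[245:285,270:302]>60).sum())
E
python3 hung.py 12
```

```text
wheel diff 11
keeper diff 52
mask bbox [224. 151.] [255.875 197.875] model level [219.3 149.4] [256.9 197. ]
pitch,swing,x,y,z [-0.233  1.219  0.011 -0.003  0.19 ] -0.8631521265132832
```

```bash
python3 -c "
from plant import workorder
print(workorder.close_job())"
```

```text
the job is handed in; nothing more can be done
None
```

The job is handed in: the tab is upright, the keeper open, and the wheel hangs on both prongs, still in the last two pictures. I checked the hang by image measurement and force, not by eye, because by then I had already viewed 12 pictures against the limit of 10. The wheel tilted about 16 degrees in the grip on the way; I corrected for it before hanging. I did not check the bystanders separately at the end.

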